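# Square a doming block into the drilling fixture's corner and hold it

## Task

On the jeweller's bench, first set the yellow lever of the fixture's blow-off valve to half open (45 degrees, over the green mark) so that air keeps filings out of the corner. Then pick up the blue doming block and set it flat on the fixture's dark plate and press it home into the corner so that its long side is flush against the long fence and its end against the short fence at the same time. The job ends while you are still holding it pressed firmly against both fences, with the valve left as set and the other things on the bench where they were.

Things in the scene. Friction and masses are not known exactly. Their poses are not given: they have to be found in the camera images.
- fixture: Fixed, polished (slippery) dark steel plate, 180 (x) by 260 (y) by 12 mm thick. Origin on the bench at its underside, z up; it spans x -90 to 90, y -100 to 160 mm of this frame. Two steel fences form a corner towards +x and +y, open to -x and -y. Beyond the short fence (+y) stands the brass valve (lever top 80 mm above the bench); outside the corner a thin copper tube up to 48 mm high
- long_fence: Long steel fence on the plate, 12 thick (x) by 122 long (y) by 12 mm high, top 24 mm above the bench; origin at the centre of its underside, axes as the fixture's. The block's long side goes against its -x face, which is 6 mm from its origin
- short_fence: Short steel fence on the plate, 60 long (x) by 12 thick (y) by 12 mm high, top 24 mm above the bench; origin at the centre of its underside, axes as the fixture's. The block's end goes against its -y face, which is 6 mm from its origin
- corner (a point): Point on the plate's upper face where the inner faces of both fences meet; axes as the fixture's: +x is into the long fence, +y into the short fence. With the block home, the middle of its underside lies at x -20, y -30, z 0 mm of this frame
- valve (a joint): Valve lever angle in rad about the vertical axis at point valve_axis, growing anticlockwise seen from above: 0 closed, lever along the fixture's +y; 0.785 half open (green mark); 1.571 fully open, lever along the fixture's -x (red mark). It stays where it is left; friction about 0.12 N m (under 2 N at the grip), hard stops at both ends
- valve_axis (a point): On the valve's vertical turning axis, at the height of the lever's middle (73 mm above the bench); fixed to the fixture, axes as the fixture's
- valve_grip (a point): On the yellow lever, 70 mm out from the axis, at mid height of the grip, 73 mm above the bench; turns with the lever, y points outward along it. The yellow grip is 12 mm wide, 14 mm high and reaches from 34 to 90 mm out from the axis; 54 mm free below it down to the plate; a white scale disc of 40 mm radius lies under its inner end
- doming_block: Blue anodised aluminium doming block with six dark round dimples on top, 40 (x) by 60 (y) by 48 mm high, about 0.3 kg, standing loose on the bench; origin at the centre of its underside, z up. Half a turn makes no difference. To be gripped above the fences (12 mm above the plate) it is held by its upper part
- bur_stand_a: Lavender round tiered bur stand, 120 mm across, 75 mm high; origin under its centre. Leave alone
- bur_stand_b: Second lavender bur stand, same size. Leave alone
- pliers: Pliers with teal handles lying flat, about 150 mm long, 12 mm high; origin near the pivot. Leave alone
- ring_clamp: Wooden ring clamp lying flat, 110 by 24 by 18 mm; origin under its centre. Leave alone
- hammer: Small hammer lying flat; origin under its middle. Leave alone
- bead_dish: White dish of beads, 84 mm across, 22 mm high; origin under its centre. Leave alone
- wax_block: Dark green carving wax slab lying flat, 50 by 70 by 22 mm; origin under its centre. Leave alone
Not all that is in view belongs to the job. Of the things that look like the doming_block, the larger one is meant.

How it is judged:
On the way:
1. the valve is set to 45 degrees (within 8) while the block still stands away from the fixture's corner (value of joint valve between 0.645 and 0.925 rad and velocity of joint valve between -0.1 and 0.1 rad/s and horizontal distance between doming_block and corner above 0.1 m), for 0.3 s.
At the end, for the whole second after the job is handed in: The valve stands at 45 degrees (within 8). The block stands flat on the plate (underside within 3 mm, tilt under 3 degrees), long side along the long fence within 3 degrees, less than 2.5 mm from both fences, pressing each with more than 1.5 N and at rest, with the fingers still on it (value of joint valve between 0.645 and 0.925 rad and x of doming_block in the frame of corner above -0.0225 m and y of doming_block in the frame of corner above -0.0325 m and z of doming_block in the frame of corner between -0.003 and 0.003 m and angle between the x axis of doming_block and the x axis of fixture, either way round below 0.05 rad and angle between doming_block's own z axis and vertical below 0.05 rad and contact force between doming_block and long_fence above 1.5 N and contact force between doming_block and short_fence above 1.5 N and contact force between the fingers and doming_block above 1 N and linear speed of doming_block below 0.02 m/s); the arm keeps its last pose, push and grip.
It fails at once if one of the other things on the bench (bur stands, pliers, ring clamp, hammer, bead dish, wax slab) is shifted by more than 25 mm (distance of any of bur_stand_a, bur_stand_b, pliers, ring_clamp, hammer, bead_dish, wax_block from where it was at the start of the episode above 0.025 m).
It also fails if it takes over 50 s, if anything falls off the work surface, if the arm or the gripper's body presses on something with over 40 N, if the wrist force passes 120 N, or if a joint passes its speed limit or range.

## Robot

A 6-joint arm with a two-finger parallel gripper is mounted at the origin on the work surface. World frame = base frame: x ahead of the robot, y to its left, z up, the work surface at z = 0. Lengths are in m, angles in rad, forces in N, time in s.
With the tool pointing down it reaches from about 0.35 to 0.975 m from the base axis. Payload 4.9 kg.
Tool frame: the origin (TCP) lies midway between the tips of the shut fingers; the grasp point (between the pads) lies 19 mm behind it; z points along the fingers, y is the direction in which the jaws open and shut (so a half turn about z gives the same grasp; the last joint's range is limited). The gripper opens to 85 mm and grips with 20 to 120 N. Pads are 22 mm wide; open, the fingers measure 114 mm over their backs; the gripper's body (76 mm by 85 mm) begins 54 mm behind the grasp point. The pads swing forward as they close: fully open they stand 13 mm farther back than shut.
Start: joints at [1.072, 0.053, 1.613, -0, 1.476, -0.119], TCP at [0.232, 0.58, 0.231] pointing down, gripper open.
Joint ranges: [-3.01, 3.01], [-1.01, 2.22], [0.06, 2.58], [-1.02, 4.17], [0.09, 2.62], [-3.14, 3.14]. Speed limits (rad/s): [2.57, 2.57, 3.14, 3.14, 3.14, 3.14].

## Interface

Orientations are given as a rotation vector (axis times angle).
In Python, from station import ctrl gives the robot as it stands.
- The arm moves only by the tool apply_moves, never from a script. Its argument "rows" is a list of rows, each a list of 6 numbers: the shift along the tool's x, y, z in cm, then the turn, a rotation vector about the tool's x, y, z in units of 5 degrees (1.0 is 5 degrees). In form: [[x, y, z, rx, ry, rz], ...]. A call has 1 to 20 rows; each row is the pose to reach, as a shift and turn from the pose measured when the call began, along the tool's axes at that moment; what a row does not reach only later rows make up. A row lasts 1/10 s, in which the tool goes at most 50 mm and 8.59 degrees, less where a joint would pass 70% of its speed; a pose out of reach is approached as far as the arm can. A call with a gripper value outside its range is refused whole. "grip" is the closure, from 0 (fully open) to 1 (shut), set as the call begins (left out, the last holds). The fingers move at their own pace and stop on an object; "squeeze" is the grip in N (left out, the last holds). Time passes only in rows, so rows that repeat a pose let the fingers close. It gives the time, the measured TCP pose, the force and the opening at its end, in the units of the state.
- ctrl.get_obs(): the state, without advancing time (a new reading comes with each control period).
- ctrl.get_image(name): name is "scene" or "top"; returns a dict with "color" (400x640x3 uint8, blue, green, red), "mtx" (3x3 intrinsics, pixels), "D" ([k1, k2, p1, p2, k3] as OpenCV has them; the pictures are not rectified), "rvec" (rotation vector, rad) and "tvec" (3), from world to camera coordinates, as OpenCV has them. Camera axes: x right, y down, z forward; pixel columns grow to the right and rows downward; lengths in m; the calibration is good to about 2 mm. A picture is of the moment at which its call begins. There is no depth.
- ctrl.finish_job(): hands the job in, once; it reports no verdict.
The state is a dict: "t": time; "q": joint angles; "dq": joint speeds; "effort": joint torques, N m; "tool_pos": TCP position; "tool_rot": TCP orientation; "contact_force": force on the tool from outside, world axes, zero at the start; "wrist_torque": the same for the moment, N m; "opening": finger opening in m.
Only numpy, scipy, OpenCV 4.12 (cv2) and the standard library are available. Lean on these libraries where they do the work, as an engineer would, in place of code of your own. Each camera call takes 0.05 s, during which the arm holds its last target.

## Working session

There is one attempt and no reset: what is moved stays moved. The work goes in short steps, Python scripts to look and compute and a tool call to move; the robot and the scene stay as the last step left them, time stands still between calls to the robot, and variables do not carry over. Pictures are saved under pics/ and viewed, and the job is handed in when it is done.

Besides the shell and the picture viewer there is one more tool, called as name(argument=value, ...), one argument or row to a line, values as JSON. apply_moves: Moves the arm, as the interface text tells. Its arguments: {"type":"object","properties":{"rows":{"type":"array","items":{"type":"array","items":{"type":"number"}}},"grip":{"type":"number"},"squeeze":{"type":"number"}},"required":["rows"]}

```bash
ls; mkdir -p pics; python3 - <<'E'
from station import ctrl
import cv2
for n in("scene","top"):
    im=ctrl.get_image(n); cv2.imwrite(f"pics/{n}0.png",im["color"]); print(n,im["mtx"],im["D"],im["rvec"],im["tvec"])
o=ctrl.get_obs(); print(o)
E
```

```text
pics
scene [[382.3761963    0.         322.75654702]
 [  0.         382.3761963  197.57898309]
 [  0.           0.           1.        ]] [0.0316477 0.        0.        0.        0.       ] [ 2.18544345  1.0257968  -0.39061735] [-0.34870899 -0.28137623  1.44719621]
top [[379.48318226   0.         327.3591938 ]
 [  0.         379.48318226 199.91603397]
 [  0.           0.           1.        ]] [-0.07240828  0.          0.          0.          0.        ] [ 2.15257484 -2.16786748  0.16041293] [-0.04881859  0.55940686  1.24074486]
{'t': 0.1, 'q': array([ 1.07200913e+00,  5.32699744e-02,  1.61413828e+00, -1.56539433e-05,
        1.47601804e+00, -1.19012775e-01]), 'dq': array([-0.00093771, -0.00250465, -0.00223245, -0.00054181,  0.00074229,
       -0.00082058]), 'effort': array([ 6.52021972e-04, -3.94900596e+01, -3.71363819e+01, -1.15620769e-04,
        3.88017899e-03, -2.43247274e-05]), 'tool_pos': array([0.23143526, 0.57996722, 0.2302099 ]), 'tool_rot': array([-5.92864803e-01, -3.08459060e+00,  2.75091415e-03]), 'contact_force': array([-0.15851958,  0.86406178,  0.14713668]), 'wrist_torque': array([-0.0043097 , -0.01568473, -0.02355584]), 'opening': 0.08534409306572552}
```

View pics/scene0.png

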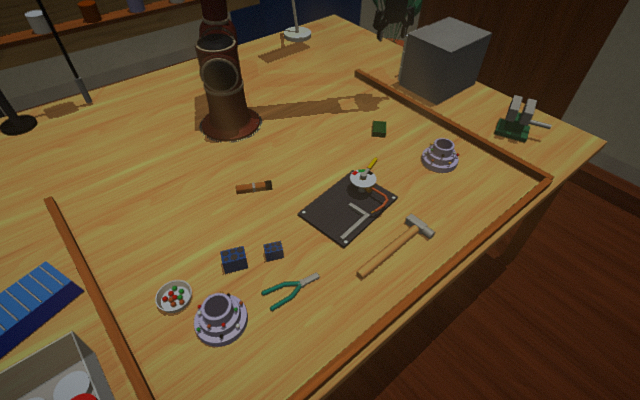

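View pics/top0.png

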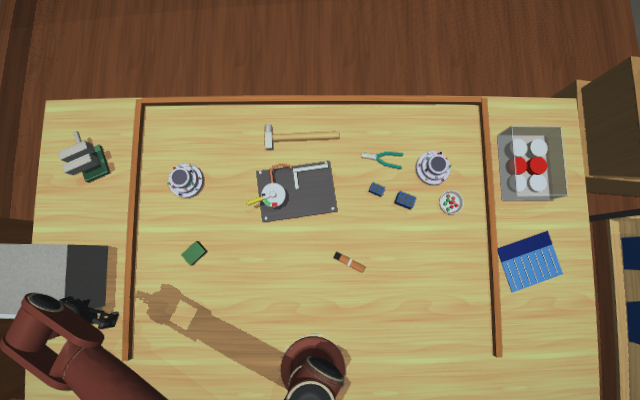

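The top view shows the fixture at (297,190), with the valve at (272,195) and its lever pointing left. The larger blue block is at (405,200) and the small decoy at (377,189). I'll zoom in.

```bash
python3 - <<'E'
import cv2
a=cv2.imread("pics/top0.png")
cv2.imwrite("pics/z1.png",cv2.resize(a[150:230,235:345],None,fx=7,fy=7,interpolation=cv2.INTER_CUBIC))
cv2.imwrite("pics/z2.png",cv2.resize(a[145:225,355:475],None,fx=6.5,fy=6.5,interpolation=cv2.INTER_CUBIC))
a=cv2.imread("pics/scene0.png")
cv2.imwrite("pics/z3.png",cv2.resize(a[150:250,290:410],None,fx=6,fy=6,interpolation=cv2.INTER_CUBIC))
E
```

```text
(no output)
```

View pics/z1.png

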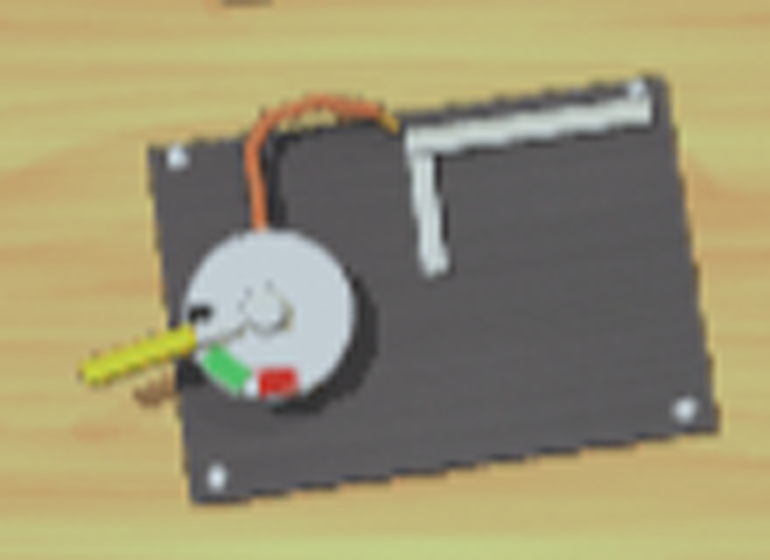

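View pics/z2.png

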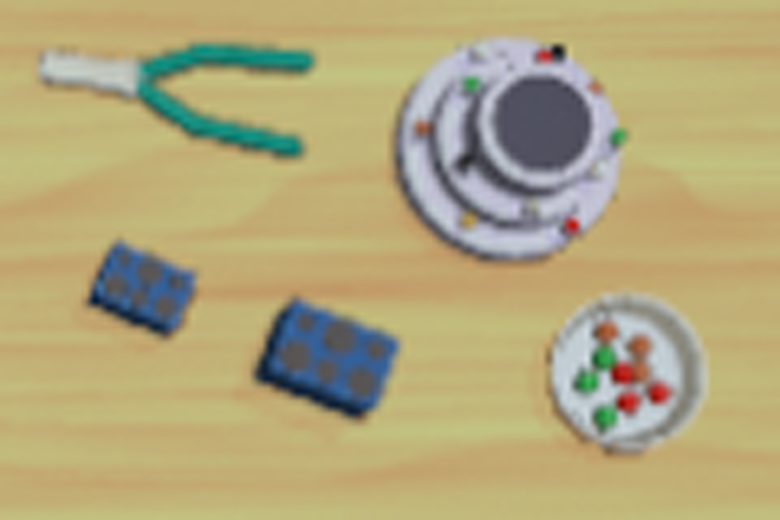

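View pics/z3.png

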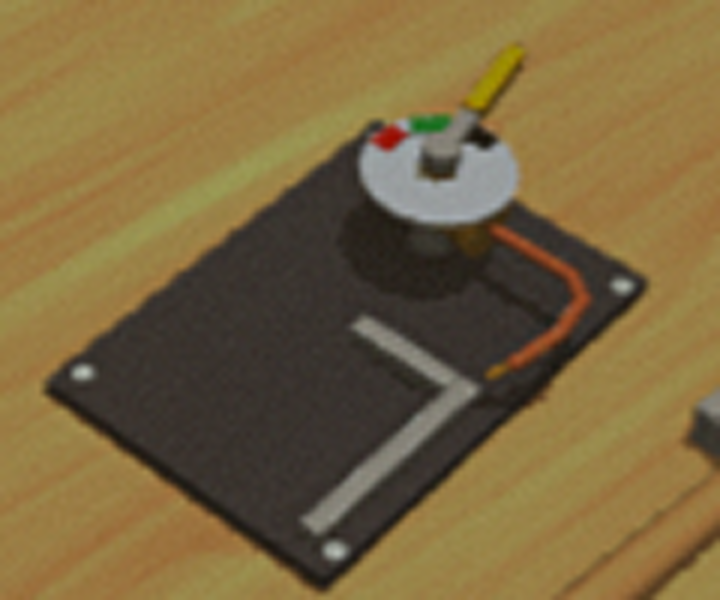

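```bash
cat > h.py <<'E'
import numpy as np,cv2,pickle
from scipy.optimize import least_squares
from scipy.spatial.transform import Rotation as R
def ray(im,px,z):
    p=cv2.undistortPoints(np.array(px,float).reshape(-1,1,2),im["mtx"],im["D"]).reshape(-1,2)
    M=cv2.Rodrigues(im["rvec"])[0]; c=-M.T@im["tvec"].ravel()
    d=np.c_[p,np.ones(len(p))]@M
    s=(np.broadcast_to(z,len(p))-c[2])/d[:,2]
    return c+d*s[:,None]
def proj(im,P): return cv2.projectPoints(np.array(P,float).reshape(-1,1,3),im["rvec"],im["tvec"],im["mtx"],im["D"])[0].reshape(-1,2)
E
python3 - <<'E'
from h import *
from station import ctrl
I={n:ctrl.get_image(n) for n in("scene","top")}
pickle.dump(I,open("I0.pkl","wb"))
u=lambda pts,o,f:(np.array(pts,float)+.5)/f-.5+np.array(o)
P1=u([(150,148),(662,75),(718,430),(192,503)],(235,150),7)
F1=u([(406,130),(650,95),(652,122),(433,153),(447,270),(422,277)],(235,150),7)
print(ray(I["top"],P1,.012).round(4)); print("fence",ray(I["top"],F1,.024).round(4))
P3=u([(648,283),(325,588),(45,385),(375,122)],(290,150),6)
F3=u([(480,389),(322,535),(300,521),(432,393),(348,325),(366,315)],(290,150),6)
print("scene",ray(I["scene"],P3,.012).round(4)); print("fence",ray(I["scene"],F3,.024).round(4))
# block
for n in I:
    c=I[n]["color"]; h=cv2.cvtColor(c,cv2.COLOR_BGR2HSV)
    m=cv2.inRange(h,(100,90,25),(125,255,255)); 
    cn,_=cv2.findContours(m,cv2.RETR_EXTERNAL,cv2.CHAIN_APPROX_NONE)
    for k in cn:
        if cv2.contourArea(k)>60: print(n,cv2.boundingRect(k),cv2.contourArea(k),cv2.minAreaRect(k))
    y=cv2.inRange(h,(24,180,120),(32,255,255)); 
    cn,_=cv2.findContours(y,cv2.RETR_EXTERNAL,cv2.CHAIN_APPROX_NONE)
    for k in cn:
        if 10<cv2.contourArea(k)<200: print("y",n,cv2.boundingRect(k),cv2.contourArea(k),cv2.minAreaRect(k))
a=I["scene"]["color"]; cv2.imwrite("pics/z4.png",cv2.resize(a[230:285,205:300],None,fx=8,fy=8,interpolation=cv2.INTER_CUBIC))
a=I["top"]["color"]; cv2.imwrite("pics/z5.png",cv2.resize(a[175:220,360:425],None,fx=12,fy=12,interpolation=cv2.INTER_CUBIC))
E
```

```text
[[ 0.6662  0.1938  0.012 ]
 [ 0.7018 -0.0605  0.012 ]
 [ 0.5239 -0.0864  0.012 ]
 [ 0.4898  0.1703  0.012 ]]
fence [[ 0.6719  0.0658  0.024 ]
 [ 0.6889 -0.0543  0.024 ]
 [ 0.6753 -0.0551  0.024 ]
 [ 0.6603  0.0525  0.024 ]
 [ 0.602   0.0455  0.024 ]
 [ 0.5986  0.0577  0.024 ]]
scene [[ 0.6697  0.1926  0.012 ]
 [ 0.707  -0.065   0.012 ]
 [ 0.5296 -0.0887  0.012 ]
 [ 0.4916  0.1679  0.012 ]]
fence [[ 0.6731  0.0662  0.024 ]
 [ 0.6903 -0.0525  0.024 ]
 [ 0.6779 -0.0549  0.024 ]
 [ 0.6603  0.0464  0.024 ]
 [ 0.6017  0.0453  0.024 ]
 [ 0.6024  0.0568  0.024 ]]
scene (0, 262, 83, 96) 3408.0 ((25.643001556396484, 304.5597229003906), (50.25819396972656, 105.89070129394531), 50.9644889831543)
scene (221, 247, 25, 17) 129.0 ((232.61767578125, 254.97059631347656), (12.369317054748535, 24.01102638244629), 75.96376037597656)
scene (323, 0, 38, 25) 315.5 ((341.5, 12.0), (24.0, 37.0), 90.0)
scene (295, 0, 12, 20) 94.0 ((300.5, 9.5), (19.0, 11.0), 90.0)
scene (231, 0, 63, 44) 1803.0 ((262.7531433105469, 17.5516357421875), (35.13199234008789, 62.534942626953125), 72.47443389892578)
y scene (368, 158, 9, 10) 23.5 ((372.10003662109375, 162.20001220703125), (2.8000001907348633, 11.400001525878906), 36.869895935058594)
top (627, 302, 13, 42) 429.0 ((632.9999389648438, 322.4999694824219), (40.99999237060547, 11.999998092651367), 90.0)
top (622, 237, 18, 33) 490.0 ((630.5, 253.0), (32.0, 17.0), 90.0)
top (498, 231, 65, 61) 2353.0 ((529.280517578125, 261.185546875), (45.87628173828125, 53.813819885253906), 70.34617614746094)
top (395, 192, 21, 17) 158.5 ((404.82757568359375, 199.9310302734375), (17.826751708984375, 12.998674392700195), 21.801406860351562)
top (369, 183, 15, 13) 86.5 ((376.3917541503906, 189.1185760498047), (13.402568817138672, 9.442720413208008), 23.96249008178711)
```

View pics/z4.png

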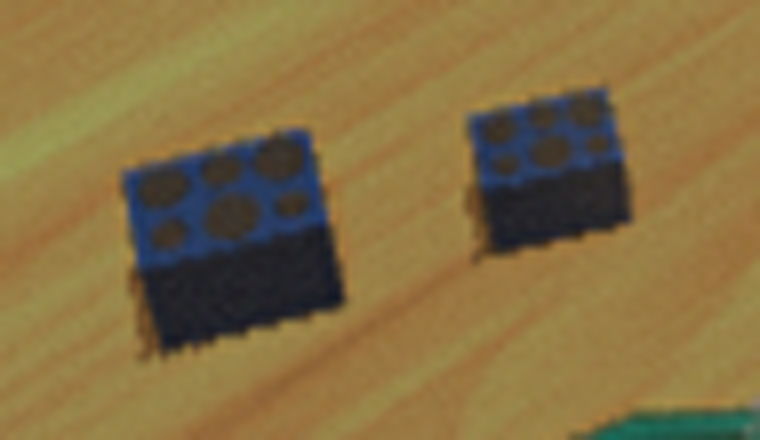

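View pics/z5.png

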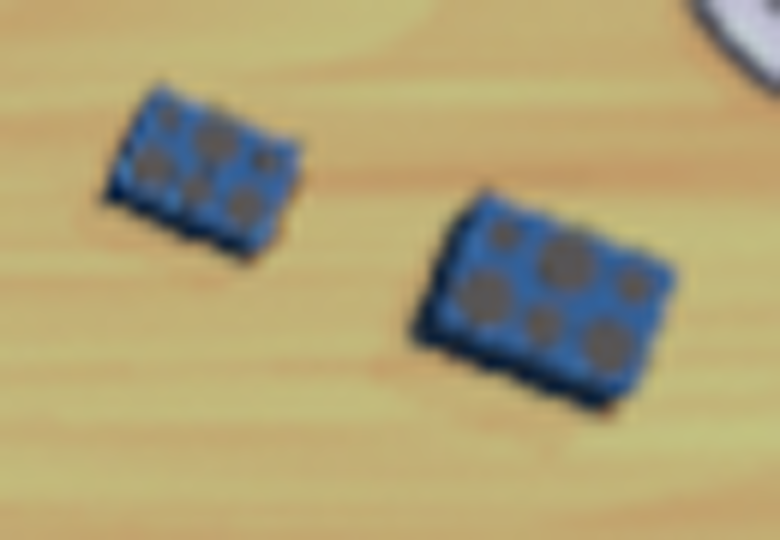

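```bash
python3 - <<'E'
from h import *
I=pickle.load(open("I0.pkl","rb"))
u=lambda pts,o,f:(np.array(pts,float)+.5)/f-.5+np.array(o)
B=ray(I["top"],u([(484,190),(676,268),(632,390),(440,314)],(360,175),12),.048)
C=ray(I["scene"],u([(328,225),(140,268),(124,172),(310,130)],(205,230),8),.048)
for b in(B,C):
    print(b[:,:2].round(4).tolist(),b.mean(0).round(4),[np.linalg.norm(b[i]-b[i-1]).round(4) for i in range(4)])
    d=b[1]-b[0]+b[2]-b[3]; print("long axis deg",np.degrees(np.arctan2(d[1],d[0])))
def fit(P,F):
    loc=np.array([[90,160],[90,-100],[-90,-100],[-90,160]])/1e3
    def res(p):
        c,s=np.cos(p[2]),np.sin(p[2]);M=np.array([[c,-s],[s,c]])
        cx,cy=p[3:5]
        f=np.array([[cx+.012,cy+.012],[cx+.012,cy-.11],[cx,cy-.11],[cx,cy],[cx-.048,cy],[cx-.048,cy+.012]])
        return np.r_[(loc@M.T+p[:2]-P[:,:2]).ravel(),(f@M.T+p[:2]-F[:,:2]).ravel()]
    r=least_squares(res,[.6,.05,-.1,.05,.04],loss="soft_l1",f_scale=.002); return r.x,r.fun
Ft=[]
for n,Pp,Fp,o,f in(("top",[(150,148),(662,75),(718,430),(192,503)],[(406,130),(650,95),(652,122),(433,153),(447,270),(422,277)],(235,150),7),("scene",[(648,283),(325,588),(45,385),(375,122)],[(480,389),(322,535),(300,521),(432,393),(348,325),(366,315)],(290,150),6)):
    p,r=fit(ray(I[n],u(Pp,o,f),.012),ray(I[n],u(Fp,o,f),.024))
    M=R.from_euler('z',p[2]).as_matrix()[:2,:2]
    print(n,p.round(4),np.degrees(p[2]),"corner",p[:2]+M@p[3:5],abs(r).max()); 
L1=ray(I["top"],u([(88,375),(193,337),(265,300)],(235,150),7),.08)
L3=ray(I["scene"],u([(517,50),(472,106),(441,151)],(290,150),6),.08)
for l in(L1,L3):
    d=l[0]-l[1];print(l[:,:2].round(4).tolist(),np.degrees(np.arctan2(d[1],d[0])),np.linalg.norm(d))
o=I["top"];print("cam",-cv2.Rodrigues(o["rvec"])[0].T@o["tvec"].ravel())
# stands etc rough
for nm,px,z in(("pliers",(382,160),0.01),("bowl",(451,203),.02),("small",(377,189),.03),("ham",(275,136),.01)):
    print(nm,ray(I["top"],[px],z).round(3))
E
```

```text
[[0.5886, -0.2973], [0.5662, -0.351], [0.5318, -0.3372], [0.5536, -0.2837]] [ 0.56   -0.3173  0.048 ] [np.float64(0.0376), np.float64(0.0582), np.float64(0.037), np.float64(0.0577)]
long axis deg -112.42280053786261
[[0.5906, -0.2977], [0.5672, -0.3512], [0.5318, -0.3368], [0.5552, -0.2823]] [ 0.5612 -0.317   0.048 ] [np.float64(0.0386), np.float64(0.0584), np.float64(0.0382), np.float64(0.0593)]
long axis deg -113.42518382097022
top [0.5995 0.0246 0.1394 0.0634 0.0195] 7.989292074198519 corner [0.6595784  0.05268968] 0.01175298815918946
scene [0.6038 0.022  0.1462 0.0605 0.0219] 8.37544885942495 corner [0.66045718 0.0525067 ] 0.011276200196736585
[[0.5444, 0.2089], [0.5619, 0.1602], [0.5791, 0.1269]] 109.81863191686318 0.051685163672254085
[[0.5494, 0.2084], [0.5658, 0.1592], [0.58, 0.1235]] 108.3943175660806 0.051862328207474793
cam [ 0.39037801 -0.03193006  1.30435907]
pliers [[ 0.703 -0.246  0.01 ]]
bowl [[ 0.548 -0.48   0.02 ]]
small [[ 0.597 -0.223  0.03 ]]
ham [[0.791 0.13  0.01 ]]
```

```bash
python3 - <<'E'
from h import *
I=pickle.load(open("I0.pkl","rb"))
u=lambda pts,o,f:(np.array(pts,float)+.5)/f-.5+np.array(o)
loc=np.array([[90,160],[90,-100],[-90,-100],[-90,160]])/1e3
D=[]
for n,Pp,Fp,o,f in(("top",[(150,148),(662,75),(718,430),(192,503)],[(406,130),(650,95),(652,122),(433,153),(447,270),(422,277)],(235,150),7),("scene",[(648,283),(325,588),(45,385),(375,122)],[(480,389),(322,535),(300,521),(432,393),(348,325),(366,315)],(290,150),6)):
    D.append((ray(I[n],u(Pp,o,f),.012),ray(I[n],u(Fp,o,f),.024)))
def res(p,D):
        c,s=np.cos(p[2]),np.sin(p[2]);M=np.array([[c,-s],[s,c]])
        cx,cy=p[3:5]
        f=np.array([[cx+.012,cy+.012],[cx+.012,cy-.11],[cx,cy-.11],[cx,cy],[cx-.06,cy],[cx-.06,cy+.012]])
        return np.concatenate([np.r_[(loc@M.T+p[:2]-P[:,:2]).ravel(),(f@M.T+p[:2]-F[:,:2]).ravel()] for P,F in D])
for d in(D[:1],D[1:],D):
    r=least_squares(res,[.6,.05,-.1,.05,.04],args=(d,),loss="soft_l1",f_scale=.002);p=r.x
    M=R.from_euler('z',p[2]).as_matrix()[:2,:2]
    print(p.round(4),np.degrees(p[2]),"corner",p[:2]+M@p[3:5],abs(r.fun).max())
for h in((.579,.125),):
  print("hub in fixture",M.T@(np.array(h)-p[:2]))
a=M@np.array([-.02,-.03]); print("block home",p[:2]+M@p[3:5]+a)
E
```

```text
[0.5995 0.0245 0.1362 0.0647 0.0201] 7.801571834455681 corner [0.66090438 0.05323497] 0.001803035131069164
[0.6037 0.022  0.1427 0.0623 0.0226] 8.177769064134049 corner [0.66219761 0.05327648] 0.006897746763079596
[0.6016 0.0231 0.1385 0.0635 0.0215] 7.93665800138714 corner [0.66153326 0.05323133] 0.00685259879627257
hub in fixture [-0.00831319  0.10402123]
block home [0.64586718 0.02075712]
```

```bash
cat >> h.py <<'E'
def row(o,pos,xdeg):
    """move row for a tool pointing down with tool x at world angle xdeg"""
    T=R.from_rotvec(o["tool_rot"]); a=np.radians(xdeg)
    x=np.array([np.cos(a),np.sin(a),0]); z=np.array([0,0,-1.]); G=R.from_matrix(np.c_[x,np.cross(z,x),z])
    return np.r_[T.inv().apply(np.array(pos)-o["tool_pos"])*100,np.degrees((T.inv()*G).as_rotvec())/5].round(2).tolist()
def yaw(o):
    x=R.from_rotvec(o["tool_rot"]).apply([1,0,0]); return np.degrees(np.arctan2(x[1],x[0]))
E
python3 - <<'E'
from h import *
from station import ctrl
o=ctrl.get_obs(); print(yaw(o),row(o,(.554,.19,.15),110))
E
```

```text
158.2394475182171 [-44.42, -24.27, 8.08, -0.01, 0.0, 9.65]
```

apply_moves(
  rows=[
    [-44.4,-24.3,8.1,0,0,9.65],
    [-44.4,-24.3,8.1,0,0,9.65],
    [-44.4,-24.3,8.1,0,0,9.65],
    [-44.4,-24.3,8.1,0,0,9.65],
    [-44.4,-24.3,8.1,0,0,9.65],
    [-44.4,-24.3,8.1,0,0,9.65],
    [-44.4,-24.3,8.1,0,0,9.65],
    [-44.4,-24.3,8.1,0,0,9.65],
    [-44.4,-24.3,8.1,0,0,9.65],
    [-44.4,-24.3,8.1,0,0,9.65],
    [-44.4,-24.3,8.1,0,0,9.65],
    [-44.4,-24.3,8.1,0,0,9.65],
    [-44.4,-24.3,8.1,0,0,9.65],
    [-44.4,-24.3,8.1,0,0,9.65],
    [-44.4,-24.3,8.1,0,0,9.65],
  ],
  grip=0.4,
)

```text
t: 1.7
tool_pos: [0.5531, 0.1911, 0.1501]
tool_rot: [1.799, 2.575, -0.001]
contact_force: [-0.3, -0.2, -0.5]
opening: 0.0515
```

apply_moves(
  rows=[
    [-0.1,0,2,0,0,0],
    [-0.1,0,4,0,0,0],
    [-0.1,0,6,0,0,0],
    [-0.1,0,8,0,0,0],
    [-0.1,0,9.6,0,0,0],
    [-0.1,0,9.6,0,0,0],
    [-0.1,0,9.6,0,0,0],
  ],
)

```text
t: 2.4
tool_pos: [0.5533, 0.1906, 0.0544]
tool_rot: [1.798, 2.576, -0.001]
contact_force: [0.3, -0.1, 0.9]
opening: 0.0508
```

```bash
python3 - <<'E'
from h import *
from station import ctrl
o=ctrl.get_obs(); print(o["tool_pos"],o["contact_force"],yaw(o))
a=ctrl.get_image("scene")["color"]; cv2.imwrite("pics/s1.png",cv2.resize(a[100:220,300:440],None,fx=5,fy=5,interpolation=cv2.INTER_CUBIC))
E
```

```text
[0.55329626 0.19056207 0.05438243] [ 0.27823835 -0.1274442   0.9494825 ] 110.15678531457944
```

View pics/s1.png

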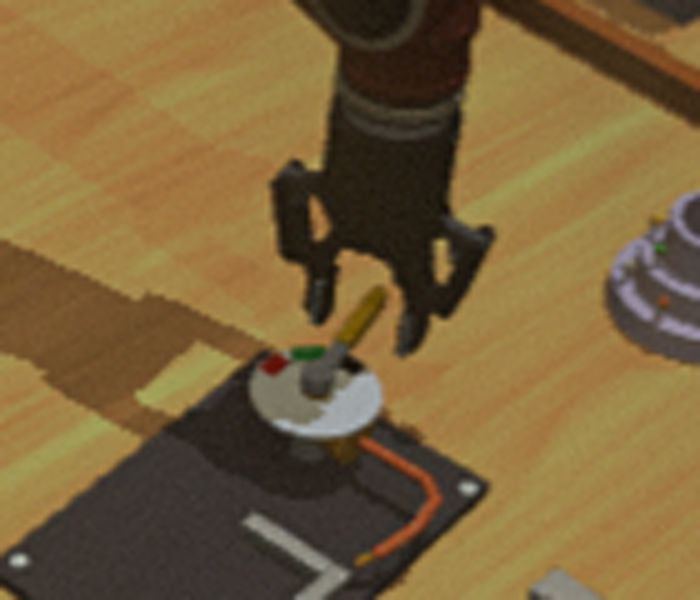

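The yellow lever (tip near (380,290) in the crop) lies between the two fingers. I'll close on it gently.

apply_moves(
  rows=[
    [0,0,0,0,0,0],
    [0,0,0,0,0,0],
    [0,0,0,0,0,0],
    [0,0,0,0,0,0],
    [0,0,0,0,0,0],
    [0,0,0,0,0,0],
  ],
  grip=1,
  squeeze=20,
)

```text
t: 3.05
tool_pos: [0.5543, 0.1906, 0.0563]
tool_rot: [1.799, 2.574, 0.001]
contact_force: [-3.3, -0.1, 5.5]
opening: 0.0115
```

```bash
python3 - <<'E'
from h import *
from station import ctrl
o=ctrl.get_obs(); print(o["tool_pos"],o["contact_force"],o["wrist_torque"],yaw(o),o["opening"])
h=np.array([.578,.1253]); d=o["tool_pos"][:2]-h; print("lever", np.degrees(np.arctan2(d[1],d[0])),np.linalg.norm(d))
r=np.linalg.norm(d);p0=np.degrees(np.arctan2(d[1],d[0]))
for k in range(1,8):
    a=p0+(143-p0)*k/7; print(row(o,(h[0]+r*np.cos(np.radians(a)),h[1]+r*np.sin(np.radians(a)),o["tool_pos"][2]),yaw(o)+a-p0))
E
```

```text
[0.55428659 0.19063004 0.05632747] [-3.29052085 -0.14136941  5.54270604] [-0.13263172  0.5048276  -0.281594  ] 110.10146334892747 0.011513292194121224
lever 109.94982010166208 0.06950064433212444
[-0.02, -0.57, -0.0, 0.02, 0.01, -0.94]
[-0.09, -1.14, -0.0, 0.02, 0.01, -1.89]
[-0.21, -1.7, -0.0, 0.02, 0.01, -2.83]
[-0.37, -2.25, -0.0, 0.02, 0.01, -3.78]
[-0.57, -2.78, -0.0, 0.02, 0.01, -4.72]
[-0.82, -3.3, -0.0, 0.01, 0.01, -5.67]
[-1.11, -3.79, -0.0, 0.01, 0.01, -6.61]
```

apply_moves(
  rows=[
    [0,-0.3,0,0,0,-0.5],
    [0,-0.6,0,0,0,-0.95],
    [-0.05,-0.85,0,0,0,-1.4],
    [-0.1,-1.15,0,0,0,-1.9],
    [-0.15,-1.4,0,0,0,-2.35],
    [-0.2,-1.7,0,0,0,-2.85],
    [-0.3,-2.0,0,0,0,-3.3],
    [-0.37,-2.25,0,0,0,-3.8],
    [-0.47,-2.5,0,0,0,-4.25],
    [-0.57,-2.8,0,0,0,-4.7],
    [-0.7,-3.05,0,0,0,-5.2],
    [-0.82,-3.3,0,0,0,-5.65],
    [-0.95,-3.55,0,0,0,-6.1],
    [-1.1,-3.8,0,0,0,-6.6],
    [-1.1,-3.8,0,0,0,-6.6],
    [-1.1,-3.8,0,0,0,-6.6],
  ],
)

```text
t: 4.65
tool_pos: [0.5222, 0.1675, 0.0564]
tool_rot: [0.995, 2.979, 0.001]
contact_force: [-3.0, 1.0, 3.0]
opening: 0.0121
```

apply_moves(
  rows=[
    [0,0,0,0,0,0],
    [0,0,0,0,0,0],
    [0,0,0,0,0,0],
    [0,0,0,0,0,0],
  ],
  grip=0.4,
)

```text
t: 5.05
tool_pos: [0.5223, 0.1674, 0.0563]
tool_rot: [0.995, 2.979, 0.001]
contact_force: [0.3, 0.1, 0.1]
opening: 0.0512
```

apply_moves(
  rows=[
    [0,0,-2,0,0,0],
    [0,0,-5,0,0,0],
    [0,0,-10,0,0,0],
    [0,0,-12,0,0,0],
  ],
)

```text
t: 5.45
tool_pos: [0.5244, 0.1677, 0.1815]
tool_rot: [0.993, 2.972, 0.006]
contact_force: [0.6, -0.0, 0.6]
opening: 0.0512
```

```bash
python3 - <<'E'
from h import *
from station import ctrl
o=ctrl.get_obs(); print(o["t"],o["tool_pos"],o["contact_force"],yaw(o),o["opening"])
# above block: along-long-axis -113 => tool x 67 deg
print(row(o,(.5608,-.317,.15),67))
I={n:ctrl.get_image(n) for n in("scene","top")};pickle.dump(I,open("I1.pkl","wb"))
a=I["scene"]["color"]; cv2.imwrite("pics/s2.png",cv2.resize(a[100:220,300:440],None,fx=5,fy=5,interpolation=cv2.INTER_CUBIC))
a=I["top"]["color"]; cv2.imwrite("pics/t2.png",cv2.resize(a[150:230,235:345],None,fx=7,fy=7,interpolation=cv2.INTER_CUBIC))
E
```

```text
5.45 [0.52435397 0.16770786 0.1814924 ] [ 0.62083734 -0.0025019   0.60271269] 143.04783525129295 0.05118403987931341
[-32.03, -36.56, 3.13, 0.11, 0.01, 15.21]
```

View pics/s2.png

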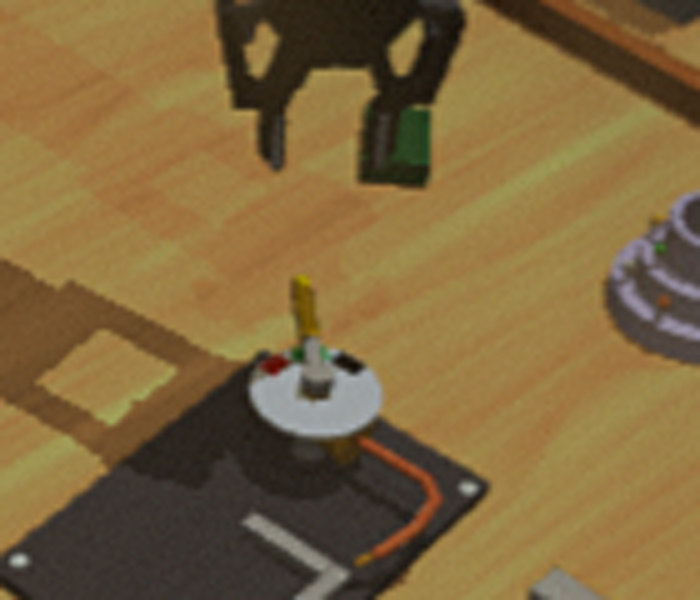

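View pics/t2.png

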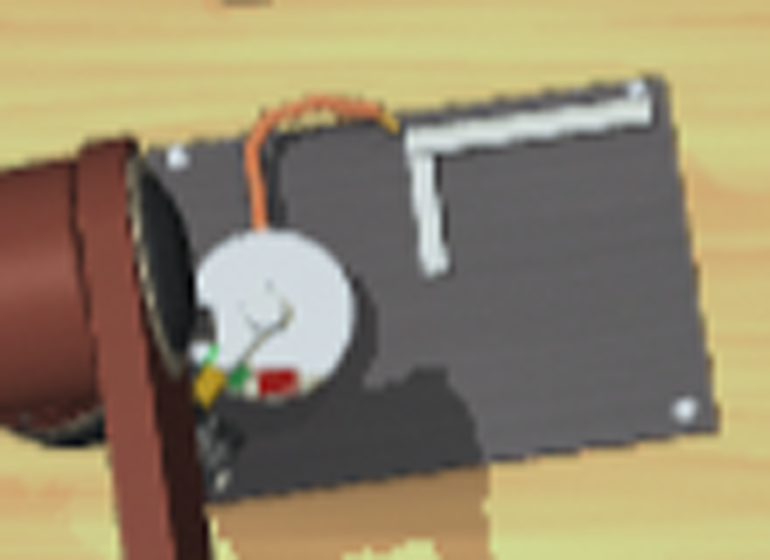

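The scene view shows the lever (300,300 in the crop) over the green mark, with the other parts unmoved. Next is the block.

apply_moves(
  rows=[
    [-32,-36.6,3.1,0.1,0,15.2],
    [-32,-36.6,3.1,0.1,0,15.2],
    [-32,-36.6,3.1,0.1,0,15.2],
    [-32,-36.6,3.1,0.1,0,15.2],
    [-32,-36.6,3.1,0.1,0,15.2],
    [-32,-36.6,3.1,0.1,0,15.2],
    [-32,-36.6,3.1,0.1,0,15.2],
    [-32,-36.6,3.1,0.1,0,15.2],
    [-32,-36.6,3.1,0.1,0,15.2],
    [-32,-36.6,3.1,0.1,0,15.2],
    [-32,-36.6,3.1,0.1,0,15.2],
    [-32,-36.6,3.1,0.1,0,15.2],
    [-32,-36.6,3.1,0.1,0,15.2],
    [-32,-36.6,3.1,0.1,0,15.2],
    [-32,-36.6,3.1,0.1,0,15.2],
  ],
  grip=0.1,
)

```text
t: 7.05
tool_pos: [0.5611, -0.3158, 0.1501]
tool_rot: [2.616, 1.736, 0.003]
contact_force: [0.3, 0.9, -0.2]
opening: 0.0767
```

```bash
python3 - <<'E'
from h import *
from station import ctrl
o=ctrl.get_obs(); print(o["t"],o["tool_pos"],o["contact_force"],yaw(o),o["opening"],o["q"])
print(row(o,(.5608,-.317,.018),67))
I={n:ctrl.get_image(n) for n in("scene","top")};pickle.dump(I,open("I2.pkl","wb"))
a=I["scene"]["color"]; cv2.imwrite("pics/s3.png",cv2.resize(a[180:330,150:350],None,fx=4,fy=4,interpolation=cv2.INTER_CUBIC))
a=I["top"]["color"]; cv2.imwrite("pics/t3.png",cv2.resize(a[150:230,235:345],None,fx=7,fy=7,interpolation=cv2.INTER_CUBIC))
E
```

```text
7.05 [ 0.56112495 -0.31575791  0.15012206] [ 0.27817721  0.86693489 -0.16144858] 67.14229492003426 0.07669327869237219 [-6.28455451e-01  1.55026425e-01  1.64130180e+00  9.36644882e-04
  1.34292144e+00 -2.29723322e-01]
[-0.13, -0.01, 13.21, 0.03, -0.0, 0.03]
```

View pics/s3.png

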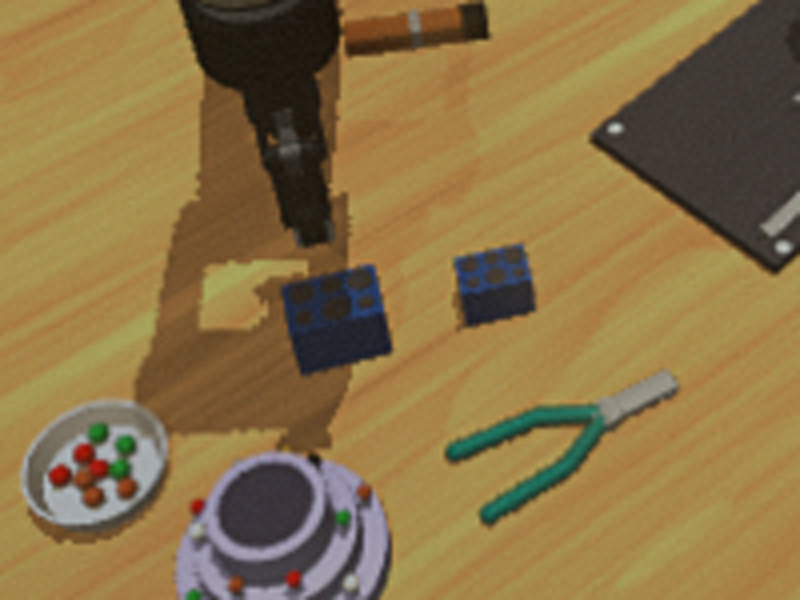

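View pics/t3.png

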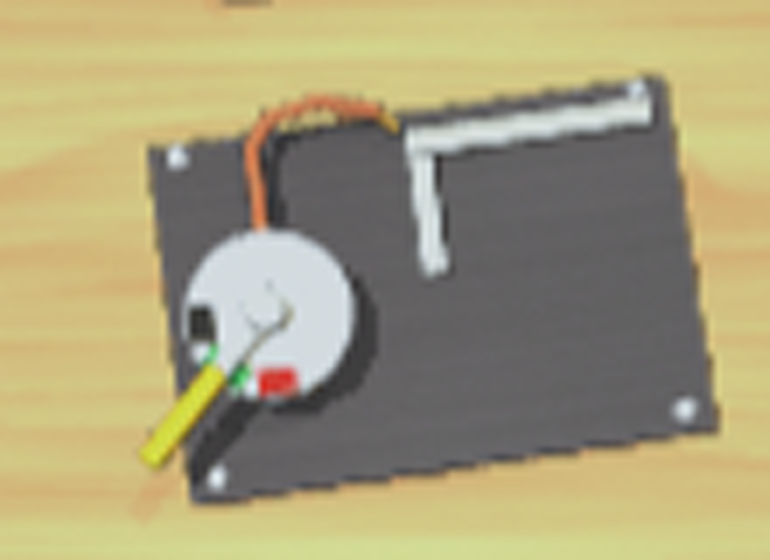

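```bash
python3 - <<'E'
from h import *
I=pickle.load(open("I2.pkl","rb"))
u=lambda pts,o,f:(np.array(pts,float)+.5)/f-.5+np.array(o)
for n in I:
    h=cv2.cvtColor(I[n]["color"],cv2.COLOR_BGR2HSV); y=cv2.inRange(h,(22,150,80),(33,255,255))
    lo=(250,195) if n=="top" else (350,140); 
    k=np.argwhere(y)[:,::-1]; k=k[(k[:,0]>lo[0])&(k[:,0]<lo[0]+40)&(k[:,1]>lo[1])&(k[:,1]<lo[1]+35)]
    p=ray(I[n],k,.078)[:,:2]; c=p.mean(0); _,s,V=np.linalg.svd(p-c)
    print(n,len(k),c,np.degrees(np.arctan2(V[0,1],V[0,0]))%180, np.ptp(p@V[0]))
E
```

```text
scene 45 [0.52719026 0.16517814] 142.3877864449719 0.05248356054750486
top 62 [0.52436517 0.16508443] 143.02990972489786 0.052984060422500534
```

apply_moves(
  rows=[
    [-0.1,0,3,0,0,0],
    [-0.1,0,6,0,0,0],
    [-0.1,0,9,0,0,0],
    [-0.1,0,11,0,0,0],
    [-0.1,0,12.5,0,0,0],
    [-0.1,0,13.3,0,0,0],
    [-0.1,0,13.3,0,0,0],
    [-0.1,0,13.3,0,0,0],
  ],
)

```text
t: 7.95
tool_pos: [0.5619, -0.3176, 0.0185]
tool_rot: [2.615, 1.735, 0.004]
contact_force: [0.3, -0.2, 1.2]
opening: 0.077
```

The lever measures 142.4–143.0° in the world, about 44.7° on the valve, so it's set. Now I'll grip the block.

apply_moves(
  rows=[
    [0,0,0,0,0,0],
    [0,0,0,0,0,0],
    [0,0,0,0,0,0],
    [0,0,0,0,0,0],
    [0,0,0,0,0,0],
    [0,0,0,0,0,0],
    [0,0,0,0,0,0],
  ],
  grip=1,
  squeeze=60,
)

```text
t: 8.65
tool_pos: [0.5626, -0.3182, 0.02]
tool_rot: [2.613, 1.734, 0.005]
contact_force: [-1.3, -0.7, 5.4]
opening: 0.0393
```

apply_moves(
  rows=[
    [0,0,-2,0,0,0],
    [0,0,-5,0,0,0],
    [0,0,-9,0,0,0],
    [0,0,-12,0,0,0],
    [0,0,-12,0,0,0],
    [0,0,-12,0,0,0],
  ],
)

```text
t: 9.25
tool_pos: [0.5617, -0.3176, 0.1392]
tool_rot: [2.613, 1.734, 0.005]
contact_force: [-0.6, 0.7, -3.4]
opening: 0.039
```

```bash
python3 - <<'E'
from h import *
from station import ctrl
o=ctrl.get_obs(); print(o["t"],o["tool_pos"],o["contact_force"],o["wrist_torque"],yaw(o),o["opening"])
# hover over pre-place: home minus 15mm in x and y (fixture)
M=R.from_euler('z',np.radians(7.95)).as_matrix()[:2,:2]
t=np.array([.6615,.0532])+M@np.array([-.035,-.045]); print(t,row(o,(*t,.13),97.95))
I={n:ctrl.get_image(n) for n in("scene","top")};pickle.dump(I,open("I3.pkl","wb"))
a=I["scene"]["color"]; cv2.imwrite("pics/s4.png",cv2.resize(a[150:300,150:350],None,fx=4,fy=4,interpolation=cv2.INTER_CUBIC))
E
```

```text
9.25 [ 0.5616697  -0.31761489  0.13923293] [-0.5514518   0.72498536 -3.40422068] [-0.00157604 -0.03680128  0.02728715] 67.12566837714188 0.03900669811112191
[0.63306028 0.00379168] [32.39, -5.92, 0.87, 0.07, 0.02, -6.16]
```

View pics/s4.png

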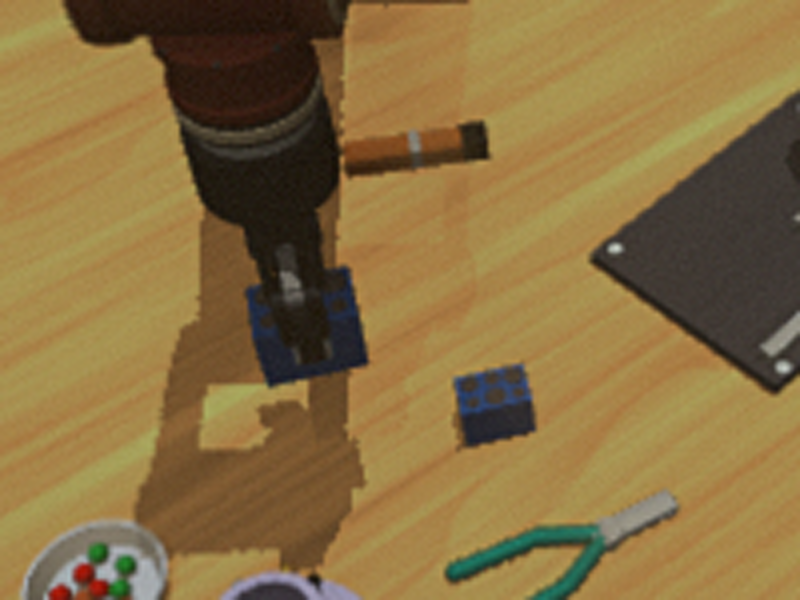

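The large block is lifted in the jaws, the decoy hasn't moved, and the weight reads 3.4 N. I'll move it over the corner now.

apply_moves(
  rows=[
    [3,-0.55,0,0,0,-0.6],
    [6,-1.1,0,0,0,-1.2],
    [9,-1.65,0,0,0,-1.8],
    [12,-2.2,0,0,0,-2.4],
    [15,-2.75,0,0,0,-3],
    [18,-3.3,0,0,0,-3.5],
    [21,-3.85,0,0,0,-4],
    [24,-4.4,0,0,0,-4.6],
    [27,-4.95,0,0,0,-5.2],
    [30,-5.5,0,0,0,-5.8],
    [32.4,-5.9,0.9,0.07,0,-6.15],
    [32.4,-5.9,0.9,0.07,0,-6.15],
    [32.4,-5.9,0.9,0.07,0,-6.15],
    [32.4,-5.9,0.9,0.07,0,-6.15],
  ],
)

```text
t: 10.75
tool_pos: [0.6312, 0.0041, 0.1263]
tool_rot: [-2.061, -2.364, 0.006]
contact_force: [-0.3, -0.3, -2.6]
opening: 0.0391
```

apply_moves(
  rows=[
    [0,0,3,0,0,0],
    [0,0,6,0,0,0],
    [0,0,8,0,0,0],
    [0,0,9,0,0,0],
    [0,0,9.2,0,0,0],
    [0,0,9.2,0,0,0],
  ],
)

```text
t: 11.35
tool_pos: [0.6311, 0.0036, 0.035]
tool_rot: [-2.062, -2.364, 0.005]
contact_force: [0.4, 0.6, -1.9]
opening: 0.0389
```

```bash
python3 - <<'E'
from h import *
from station import ctrl
o=ctrl.get_obs(); print(o["t"],o["tool_pos"],o["contact_force"],o["wrist_torque"],yaw(o),o["opening"])
I={n:ctrl.get_image(n) for n in("scene","top")};pickle.dump(I,open("I4.pkl","wb"))
a=I["scene"]["color"]; cv2.imwrite("pics/s5.png",cv2.resize(a[150:250,290:410],None,fx=6,fy=6,interpolation=cv2.INTER_CUBIC))
a=I["top"]["color"]; cv2.imwrite("pics/t5.png",cv2.resize(a[150:230,235:345],None,fx=7,fy=7,interpolation=cv2.INTER_CUBIC))
E
```

```text
11.35 [0.63113566 0.00357682 0.03501622] [ 0.40509195  0.59186542 -1.89832925] [ 0.04938291 -0.02999546  0.06723574] 97.78462912781177 0.038940125604363
```

View pics/s5.png

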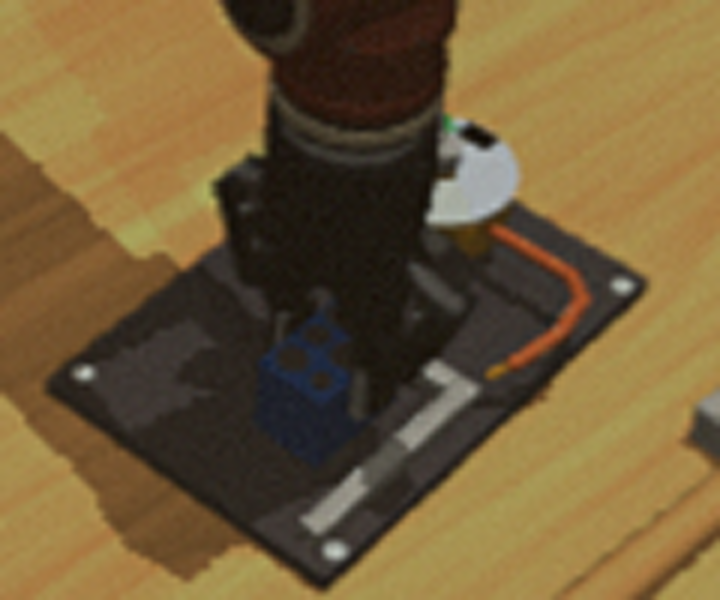

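View pics/t5.png

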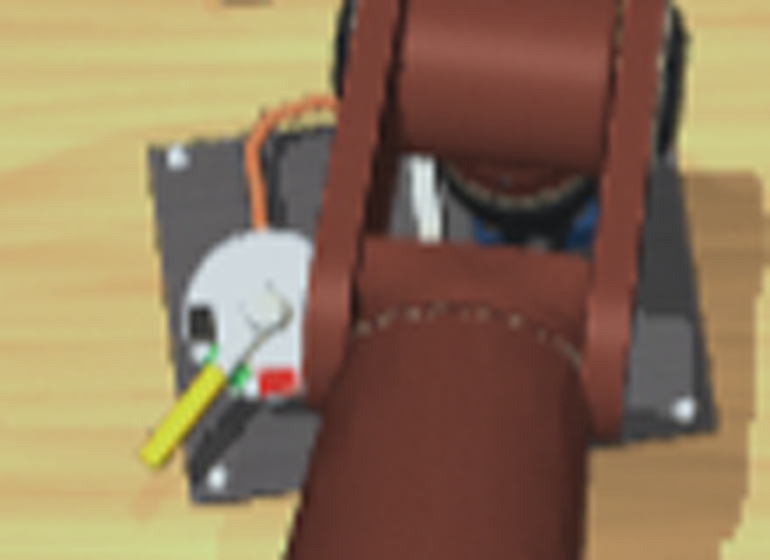

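The block hovers just above the plate, parallel to the fences, and the valve lever is untouched. I'll lower it to contact.

apply_moves(
  rows=[
    [0,0,0.2,0,0,0],
    [0,0,0.4,0,0,0],
    [0,0,0.5,0,0,0],
    [0,0,0.5,0,0,0],
    [0,0,0.5,0,0,0],
  ],
)

```text
t: 11.95
tool_pos: [0.6324, 0.0038, 0.0321]
tool_rot: [-2.064, -2.366, 0.003]
contact_force: [-0.9, 0.7, 5.2]
opening: 0.0395
```

apply_moves(
  rows=[
    [0.2,0.2,0.2,0,0,0],
    [0.4,0.4,0.2,0,0,0],
    [0.6,0.6,0.2,0,0,0],
    [0.8,0.8,0.2,0,0,0],
    [1.0,1.0,0.2,0,0,0],
    [1.0,1.0,0.2,0,0,0],
    [1.0,1.0,0.2,0,0,0],
  ],
)

```text
t: 12.65
tool_pos: [0.6426, 0.0144, 0.032]
tool_rot: [2.064, 2.367, -0.0]
contact_force: [-0.3, -2.4, 6.6]
opening: 0.0392
```

apply_moves(
  rows=[
    [0.1,0.0,0.2,0,0,0],
    [0.2,0.0,0.2,0,0,0],
    [0.3,0.0,0.2,0,0,0],
    [0.4,0.0,0.2,0,0,0],
    [0.5,0.0,0.2,0,0,0],
    [0.6,0,0.2,0,0,0],
    [0.7,0,0.2,0,0,0],
    [0.7,0,0.2,0,0,0],
    [0.7,0,0.2,0,0,0],
  ],
)

```text
t: 13.55
tool_pos: [0.6436, 0.0206, 0.032]
tool_rot: [2.061, 2.364, 0.002]
contact_force: [0.3, -2.9, 4.3]
opening: 0.0388
```

```bash
cat > st.py <<'E'
from h import *
from station import ctrl
o=ctrl.get_obs(); M=R.from_euler('z',np.radians(7.95)).as_matrix()
Z=R.from_rotvec(o["tool_rot"]).apply([0,0,1])
print(o["t"],o["tool_pos"].round(4),"F fix",(M.T@o["contact_force"]).round(2),"T",(M.T@o["wrist_torque"]).round(2),"yaw",yaw(o).round(2),"tilt",np.degrees(np.arccos(-Z[2])).round(2),o["opening"].round(4),"rel corner",(M.T@(o["tool_pos"]-[.6615,.0532,.012])).round(4))
E
python3 st.py
```

```text
Traceback (most recent call last):
  File "st.py", line 5, in <module>
    print(o["t"],o["tool_pos"].round(4),"F fix",(M.T@o["contact_force"]).round(2),"T",(M.T@o["wrist_torque"]).round(2),"yaw",yaw(o).round(2),"tilt",np.degrees(np.arccos(-Z[2])).round(2),o["opening"].round(4),"rel corner",(M.T@(o["tool_pos"]-[.6615,.0532,.012])).round(4))
                                                                                                                                                                                          ^^^^^^^^^^^^^^^^^^
AttributeError: 'float' object has no attribute 'round'
```

```bash
sed -i 's/o\["opening"\].round(4)/round(o["opening"],4)/' st.py; python3 st.py
```

```text
13.55 [0.6436 0.0206 0.032 ] F fix [-0.13 -2.9   4.3 ] T [-0.36  0.01  0.06] yaw 97.81 tilt 0.32 0.0388 rel corner [-0.0222 -0.0299  0.02  ]
```

apply_moves(
  rows=[
    [0.1,0.0,0.2,0,0,0],
    [0.2,0.0,0.2,0,0,0],
    [0.3,0.0,0.2,0,0,0],
    [0.4,0.0,0.2,0,0,0],
    [0.4,0.0,0.2,0,0,0],
    [0.4,0.0,0.2,0,0,0],
  ],
)

```text
t: 14.15
tool_pos: [0.6449, 0.0218, 0.0321]
tool_rot: [2.057, 2.359, 0.0]
contact_force: [-2.2, -9.1, 5.6]
opening: 0.0389
```

```bash
python3 st.py
```

```text
14.15 [0.6449 0.0218 0.0321] F fix [-3.39 -8.69  5.6 ] T [-1.16  0.44  0.08] yaw 97.84 tilt 0.65 0.0389 rel corner [-0.0208 -0.0288  0.0201]
```

apply_moves(
  rows=[
    [0.3,0.1,0.2,0,0,0],
    [0.3,0.2,0.2,0,0,0],
    [0.3,0.3,0.2,0,0,0],
    [0.3,0.4,0.2,0,0,0],
    [0.3,0.4,0.2,0,0,0],
    [0.3,0.4,0.2,0,0,0],
    [0.3,0.4,0.2,0,0,0],
  ],
)

```text
t: 14.85
tool_pos: [0.6458, 0.022, 0.0322]
tool_rot: [2.058, 2.362, -0.016]
contact_force: [-17.6, -10.9, 18.5]
opening: 0.0391
```

```bash
python3 st.py
```

```text
14.85 [0.6458 0.022  0.0322] F fix [-18.99  -8.39  18.49] T [-1.18  3.07  0.11] yaw 97.88 tilt 0.79 0.0391 rel corner [-0.0199 -0.0287  0.0202]
```

```bash
python3 - <<'E'
from h import *
from station import ctrl
o=ctrl.get_obs(); print(row(o,o["tool_pos"],97.95))
I={n:ctrl.get_image(n) for n in("scene","top")}
a=I["scene"]["color"]; cv2.imwrite("pics/s6.png",cv2.resize(a[150:250,290:410],None,fx=6,fy=6,interpolation=cv2.INTER_CUBIC))
a=I["top"]["color"]; cv2.imwrite("pics/t6.png",cv2.resize(a[150:230,235:345],None,fx=7,fy=7,interpolation=cv2.INTER_CUBIC))
E
```

```text
[0.0, 0.0, 0.0, -0.02, 0.16, -0.01]
```

View pics/s6.png

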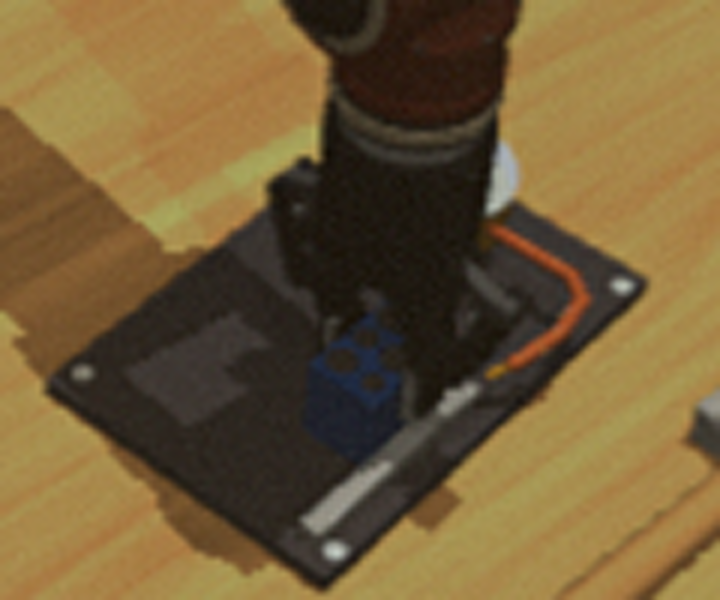

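View pics/t6.png

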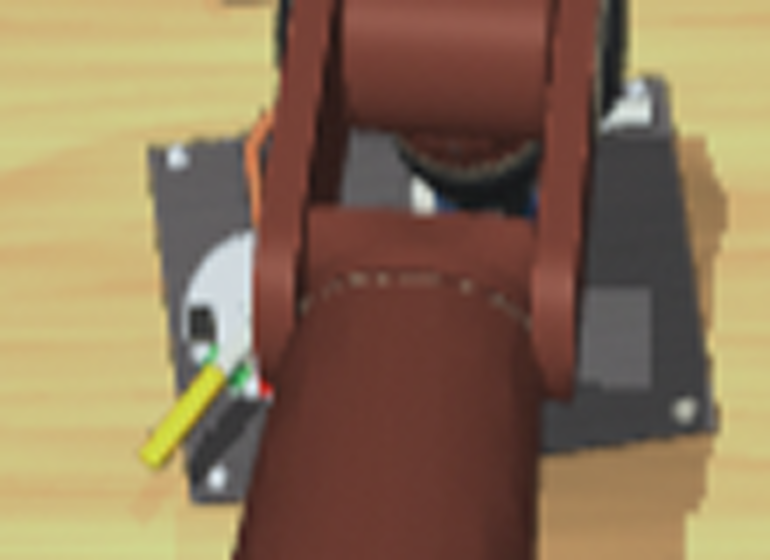

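apply_moves(
  rows=[
    [0.3,0.25,0.2,0,0.2,0],
    [0.3,0.25,0.2,0,0.3,0],
    [0.3,0.25,0.2,0,0.3,0],
    [0.3,0.25,0.2,0,0.3,0],
    [0.3,0.25,0.2,0,0.3,0],
    [0.3,0.25,0.2,0,0.3,0],
  ],
)

```text
t: 15.55
tool_pos: [0.6458, 0.022, 0.0321]
tool_rot: [-2.055, -2.361, 0.004]
contact_force: [-16.4, -10.2, 16.1]
opening: 0.0387
```

```bash
python3 st.py; python3 - <<'E'
from h import *
from station import ctrl
im=ctrl.get_image("scene"); f=6
a=cv2.resize(im["color"][165:235,325:395],None,fx=8,fy=8,interpolation=cv2.INTER_CUBIC)
a=cv2.convertScaleAbs(a,alpha=1.8)
M=R.from_euler('z',np.radians(7.95)).as_matrix()
L=[(0,-.06,.048),(0,-.06,.012),(-.04,-.06,.048),(-.04,-.06,0),(-.04,0,.048),(0,-.06,0)]
for p in proj(im,[np.array([.6615,.0532,.012])+M@np.array(l) for l in L]):
    q=(p-[325,165]+.5)*8; cv2.circle(a,tuple(int(v) for v in q),3,(0,0,255),-1); print(q.round())
cv2.imwrite("pics/s7.png",a)
E
```

```text
15.55 [0.6458 0.022  0.0321] F fix [-17.67  -7.79  16.15] T [-1.62  2.61 -0.02] yaw 97.94 tilt 0.68 0.0387 rel corner [-0.0198 -0.0287  0.0201]
[215. 425.]
[208. 492.]
[126. 366.]
[120. 455.]
[234. 275.]
[206. 513.]
```

View pics/s7.png

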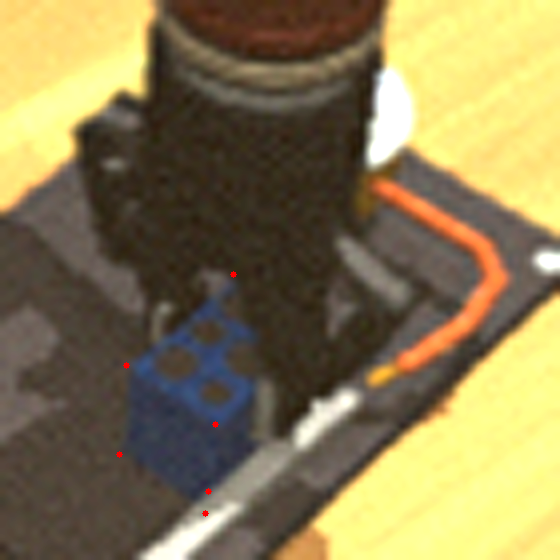

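apply_moves(
  rows=[
    [0.4,0.2,0.2,0,0,0],
    [0.5,0.2,0.2,0,0,0],
    [0.6,0.2,0.2,0,0,0],
    [0.6,0.2,0.2,0,0,0],
    [0.6,0.2,0.2,0,0,0],
    [0.6,0.2,0.2,0,0,0],
  ],
)

```text
t: 16.2
tool_pos: [0.6459, 0.022, 0.0323]
tool_rot: [-2.057, -2.364, 0.022]
contact_force: [-12.5, -18.9, 14.4]
opening: 0.0391
```

```bash
python3 st.py
```

```text
16.2 [0.6459 0.022  0.0323] F fix [-15.02 -16.97  14.39] T [-2.65  2.41 -0.  ] yaw 97.96 tilt 0.92 0.0391 rel corner [-0.0198 -0.0287  0.0203]
```

```bash
python3 - <<'E'
from h import *
from station import ctrl
o=ctrl.get_obs(); print(row(o,o["tool_pos"],97.95), o["dq"].round(4))
E
```

```text
[0.0, 0.0, 0.0, -0.18, 0.04, 0.0] [ 0.0007 -0.0016 -0.0014 -0.0005 -0.0008  0.0008]
```

apply_moves(
  rows=[
    [0.45,0.2,0.25,-0.15,0.05,0],
    [0.45,0.2,0.25,-0.3,0.05,0],
    [0.45,0.2,0.25,-0.3,0.05,0],
    [0.45,0.2,0.25,-0.3,0.05,0],
    [0.45,0.2,0.25,-0.3,0.05,0],
    [0.45,0.2,0.25,-0.3,0.05,0],
    [0.45,0.2,0.25,-0.3,0.05,0],
    [0.45,0.2,0.25,-0.3,0.05,0],
  ],
)

```text
t: 17.0
tool_pos: [0.6457, 0.0219, 0.032]
tool_rot: [2.057, 2.365, -0.003]
contact_force: [-14.2, -15.1, 15.8]
opening: 0.0388
```

```bash
python3 st.py;  python3 - <<'E'
from h import *
from station import ctrl
o=ctrl.get_obs(); print(row(o,o["tool_pos"],97.95), o["dq"].round(4))
im=ctrl.get_image("top");h=cv2.cvtColor(im["color"],cv2.COLOR_BGR2HSV); y=cv2.inRange(h,(22,150,80),(33,255,255))
k=np.argwhere(y)[:,::-1]; k=k[(k[:,0]>250)&(k[:,0]<290)&(k[:,1]>195)&(k[:,1]<230)]
p=ray(im,k,.078)[:,:2]; c=p.mean(0); V=np.linalg.svd(p-c)[2]
print("lever",np.degrees(np.arctan2(V[0,1],V[0,0]))%180-97.95)
cv2.imwrite("pics/t8.png",im["color"])
E
```

```text
17.0 [0.6457 0.0219 0.032 ] F fix [-16.16 -12.95  15.85] T [-1.99  2.73 -0.03] yaw 97.98 tilt 0.45 0.0388 rel corner [-0.02   -0.0288  0.02  ]
[0.0, 0.0, 0.0, 0.04, 0.08, 0.01] [-0.0002  0.0004  0.0012 -0.0009 -0.0014 -0.0002]
lever 45.07990972489786
```

View pics/t8.png

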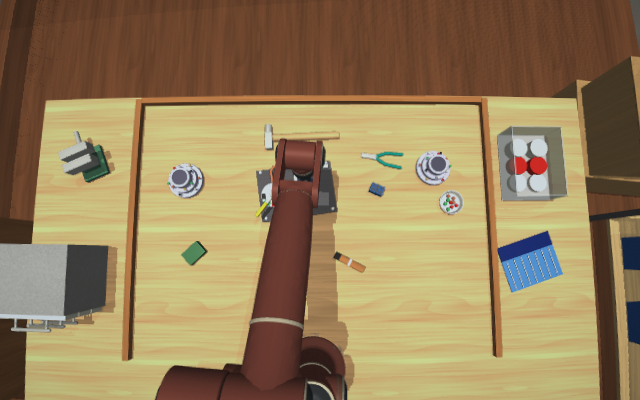

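The top view shows every other object at its starting pixels: stands at (185,180) and (433,167), pliers at (382,160), dish at (451,203). The tool tilt is 0.45° and the block is pressing both fences at 16 N and 13 N. The lever reads 45°, so I'm handing in.

```bash
python3 -c "
from station import ctrl
print(ctrl.finish_job())"; python3 st.py
```

```text
the job is handed in; nothing more can be done
None
the job is handed in; nothing more can be done
```

I set the valve to half open, then placed the large blue doming block on the plate and pressed it into the corner. I handed the job in at about 17 s, still gripping the block.

**Last checks before handing in:**
- **Valve:** the lever measured 45.1° in the last top view, and about 44.5–45.1° from both cameras before I moved the block.
- **Fences:** the wrist force showed about 16 N towards the long fence, 13 N towards the short fence and 16 N down. With the push at the short fence roughly doubled, the block did not move, so it is on a hard stop there.
- **Alignment:** tool yaw was within 0.1° of the fixture, tool tilt was 0.45°, and the joints were at rest. I took the block's tilt from the tool and did not measure it directly.
- **Other objects:** in the last top view they appear at the same pixels as at the start.

**Disagreements:**
- In the scene camera the block appeared about 1 pixel (roughly 3 mm) further towards the fences than my prediction.
- Along the short-fence direction the tool sat about 1.2 mm closer to the fence than the ideal block centre. Both offsets fit my fixture fit, which differed by a few millimetres between the two cameras, and a slightly off-centre grip.

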